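# Open the ferrule tub

## Robot

A 6-joint arm with a two-finger parallel gripper is mounted at the origin on the work surface; the furniture and walls round the work are solid. World frame = base frame: x ahead of the robot, y to its left, z up, the work surface at z = 0. Lengths are in m, angles in rad, forces in N, time in s.
With the tool pointing down it reaches from about 0.225 to 0.875 m from the base axis. Payload 3.4 kg.
Tool frame: the origin (TCP) lies at the very end of the fingers, on their centre line; the grasp point (between the pads) lies 19 mm behind it (manip.hold_point_z is the distance from the TCP to the grasp point, in m); z points along the fingers, y is the line along which they close (so a half turn about z gives the same grasp; the last joint's range is limited). The gripper opens to 85 mm and grips with 20 to 120 N. Pads are 22 mm wide; open, the fingers measure 114 mm over their backs; the gripper's body (76 mm by 85 mm) begins 54 mm behind the grasp point. The pads swing forward as they close: fully open they stand 13 mm farther back than shut.
Start: joints at [1.215, 0.276, 1.505, -0, 1.361, -0.121], TCP at [0.134, 0.559, 0.231] pointing down, gripper open.
Joint ranges: [-2.89, 2.89], [-0.75, 2.08], [0.22, 2.7], [-1.18, 4.32], [0.11, 2.71], [-2.7, 2.7]. Speed limits (rad/s): [2.57, 2.57, 3.14, 3.14, 3.14, 3.14].

## Interface

Orientations are given as a unit quaternion [w, x, y, z].
In Python, from rig import readout, viewer, order, manip gives the robot as it stands. The module is installed in compiled form; this text tells all that it offers.
- The arm moves only by the tool send_rows, never from a script. Its arguments are lists of equal length, an entry for each row: "xyz": the shift along the world's x, y, z in m, a list of three; "delta_rot": the turn, a rotation vector about the world's x, y, z in degrees, a list of three. In form: {"xyz": [[tx, ty, tz], ...], "delta_rot": [[wx, wy, wz], ...]}. A call has 1 to 12 rows; each row shifts and turns the commanded pose from where the row before left it; what a row does not reach is not made up. A row lasts 1/10 s, in which the tool goes at most 50 mm and 8.59 degrees, less where a joint would pass 70% of its speed; a pose out of reach is approached as far as the arm can. A call with a gripper value outside its range is refused whole. "gripper" is the finger opening in m, from 0 to 0.0854, set as the call begins (left out, the last holds). The fingers move at their own pace and stop on an object; "force" is the grip in N (left out, the last holds). Time passes only in rows, so rows that do not move let the fingers close. It gives the time, the measured TCP pose, the force, the opening and the grip force at its end, in the units of the state.
- readout.get_state(): the state, without advancing time (a new reading comes with each control period).
- viewer.get_image(name): name is "scene" or "top" or "wrist"; returns a dict with "color" (480x640x3 uint8, red, green, blue), "depth" (480x640 float32, m along the optical axis (not along the pixel's ray), 0 where there is no reading), "K" (3x3 intrinsics, pixels), "dist" ([k1, k2, p1, p2, k3] as OpenCV has them; the pictures are not rectified), "camera_from_world" (4x4, takes a point from world to camera coordinates). Camera axes: x right, y up, looking along -z (the intrinsics and any distortion apply to the point x, -y, -z); pixel columns grow to the right and rows downward; lengths in m; the calibration is good to about 2 mm. A picture is of the moment at which its call begins.
- order.sign_off(): hands the job in; it is judged then, once.
The state is a dict: "clock": time; "qpos": joint angles; "qd": joint speeds; "effort": joint torques, N m; "position": TCP position; "ee_rot": TCP orientation; "contact_force": force on the tool from outside, world axes, zero at the start; "moment": the same for the moment, N m; "width": finger opening in m; "gripper_force": force on a finger pad.
Only numpy, scipy, OpenCV 4.12 (cv2) and the standard library are available. Lean on these libraries where they do the work, as an engineer would, in place of code of your own. Each camera call takes 0.05 s, during which the arm holds its last target. There are 200 camera calls.

## Task

Open the tub that has the blue lid: take the lid by its upright fin, tip it up so that its opposite edge still rests on the rim, then lift it off and lay it (do not drop it) right way up on the middle of the cork mat. Leave both tubs standing where they are and the orange lid shut.

Things in the scene. Friction and masses are not known exactly. Their poses are not given: they have to be found in the camera images.
- blue_lid: Loose blue lid, 60 g, only resting on its tub. Flange 90 mm across, 5 mm thick; plug below it 70 mm across, 5 mm deep, 3 mm play in the rim. Origin: centre of flange underside (70 mm up when seated; 5 mm above what it lies on). z up. Upright fin on top: x -41 to -17 mm, 9 mm thick along y, top at z = 30 mm; at the start it faces the robot within 35 degrees. Tips about its edge at x = +45 mm.
- blue_tub: White round plastic tub with a blue band, open below the lid, holding three black ferrules; 82 mm across at the rim, 70 mm high, about 0.8 kg, loose on the table. Origin: centre of its underside, z up; the rim lies at z = 70 mm.
- orange_lid: Orange lid of the same shape, loose on a like white tub with an orange band standing beside the blue one; a bystander, to stay where it is. Origin and axes as for the blue lid.
- mat: Square cork mat, 140 x 140 mm, 12 mm thick, flat on the table and fixed. Origin: centre of its underside; its top is at z = 12 mm.

How it is judged:
On the way, in this order (a step that is already met when the one before it is completed fails the run):
1. the blue lid is tipped up by 8 degrees or more while its opposite edge stays on the rim (lid centre no more than 20 mm above its seat and within 30 mm of the tub's axis) (angle between blue_lid's own z axis and vertical above 0.14 rad and z of blue_lid in the frame of blue_tub below 0.09 m and horizontal distance between blue_lid and blue_tub below 0.03 m), for 0.1 s.
2. the blue lid is lifted clear, its centre 35 mm or more above its seat (z of blue_lid in the frame of blue_tub above 0.105 m), for 0.1 s.
At the end, for the whole second after the job is handed in: The blue lid lies at rest on the mat, right way up and flat within 8 degrees, its centre within 40 mm of the mat's centre; the blue tub stands upright within 30 mm of where it was; the orange lid is still seated, within 30 mm of where it was (horizontal distance between blue_lid and mat below 0.04 m and z of blue_lid in the frame of mat below 0.022 m and angle between each of blue_lid, blue_tub, orange_lid's own z axis and vertical below 0.14 rad and linear speed of blue_lid below 0.02 m/s and distance of each of blue_tub, orange_lid from where it was at the start of the episode below 0.03 m); the robot touches nothing.
It fails at once if the blue tub tipped over (more than 20 degrees) (angle between blue_tub's own z axis and vertical above 0.35 rad).
It fails at once if the orange lid lifted off or knocked away (moved more than 40 mm) (distance of orange_lid from where it was at the start of the episode above 0.04 m).
It fails at once if the blue lid dropped on the mat: let go with its centre more than 33 mm above the top of the mat (horizontal distance between blue_lid and mat below 0.1 m and z of blue_lid in the frame of mat above 0.045 m and contact force between the fingers and blue_lid below 0.01 N).
It also fails if it takes over 48 s, if anything falls off the work surface, if the arm or the gripper's body presses on something with over 40 N, if the wrist force passes 120 N, or if a joint passes its speed limit or range.

## Working session

There is one attempt and no reset: what is moved stays moved. The work goes in short steps, Python scripts to look and compute and a tool call to move; the robot and the scene stay as the last step left them, time stands still between calls to the robot, and variables do not carry over. Pictures are saved under pics/ and viewed, at most 10 in all, crops included, and the job is handed in when it is done.

Besides the shell and the picture viewer there is one more tool, called as a command line: name --argument value ..., lists and objects as JSON in quotes. send_rows: Moves the arm, as the interface text tells. Its arguments: {"type":"object","properties":{"xyz":{"type":"array"},"delta_rot":{"type":"array"},"gripper":{"type":"number"},"force":{"type":"number"}},"required":["xyz","delta_rot"]}

```bash
mkdir -p pics
cat > h.py <<'E'
import numpy as np, cv2, pickle
from rig import readout, viewer, order, manip
def ray(im,u,v):
    p=cv2.undistortPoints(np.array([[[u,v]]],float),im["K"],np.array(im["dist"])).ravel()
    T=np.linalg.inv(im["camera_from_world"]); return T[:3,3],T[:3,:3]@np.array([p[0],-p[1],-1.0])
def onz(im,u,v,z):
    o,d=ray(im,u,v); return o+d*(z-o[2])/d[2]
def pts(im,mask):
    v,u=np.nonzero(mask); d=im["depth"][v,u]; k=d>0; u,v,d=u[k],v[k],d[k]
    p=cv2.undistortPoints(np.stack([u,v],1).astype(float)[:,None],im["K"],np.array(im["dist"]))[:,0]
    c=np.stack([p[:,0]*d,-p[:,1]*d,-d],1); T=np.linalg.inv(im["camera_from_world"]); return c@T[:3,:3].T+T[:3,3]
def save(n,im): cv2.imwrite("pics/"+n,cv2.cvtColor(im["color"],cv2.COLOR_RGB2BGR))
E
python3 - <<'E'
from h import *
print(readout.get_state(), manip.hold_point_z)
ims=[viewer.get_image(n) for n in("top","scene")]
pickle.dump(ims,open("a.pkl","wb"))
cv2.imwrite("pics/a.png",cv2.resize(np.vstack([cv2.cvtColor(i["color"],cv2.COLOR_RGB2BGR) for i in ims]),(400,600)) ) if 0 else None
save("top.png",ims[0]);save("scene.png",ims[1])
E
```

```text
{'clock': 0.0, 'qpos': array([ 1.21500373e+00,  2.76612173e-01,  1.50612463e+00, -6.45919778e-06,
        1.36071262e+00, -1.21008828e-01]), 'qd': array([ 0.00013405, -0.00062855,  0.00109802, -0.00065331, -0.00072288,
       -0.00064737]), 'effort': array([-9.79957331e-04, -4.16763031e+01, -2.45806038e+01, -4.13791204e-04,
        1.09003804e-02, -2.63154959e-05]), 'position': array([0.13359108, 0.55872347, 0.23043331]), 'ee_rot': array([-2.16168532e-04,  1.17121721e-01,  9.93117133e-01, -9.02873573e-04]), 'contact_force': array([ 0.64535057, -0.4629565 , -0.4683193 ]), 'moment': array([ 0.00243317, -0.00349124, -0.05394262]), 'gripper_force': 0.0, 'width': 0.08521386604255972} 0.0187
```

View pics/top.png

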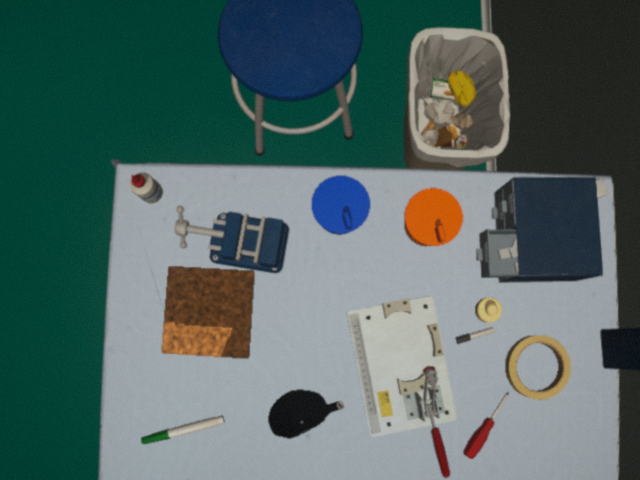

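View pics/scene.png

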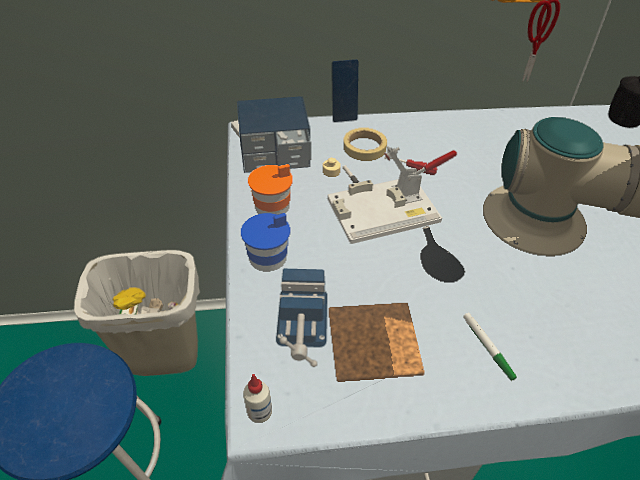

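The top view shows the blue lid at (341,205) with its fin near (348,216), the orange lid at (433,217), the mat at (208,312) and the vise at (250,240). In the scene view the blue lid is at (266,232), its fin at (280,219), and the mat at (377,342).

Run:
```python
from h import *
ims=pickle.load(open("a.pkl","rb"))
boxes={"blue":[(305,170,378,240),(238,208,296,252)],"orange":[(400,182,468,250),(245,160,297,200)],"mat":[(155,260,262,365),(325,298,428,385)]}
for n,bs in boxes.items():
  for im,b,c in zip(ims,bs,("top","scene")):
    h=cv2.cvtColor(im["color"],cv2.COLOR_RGB2HSV); H,S,V=cv2.split(h)
    m={"blue":(H>105)&(H<128)&(S>150),"orange":(H<16)&(S>180),"mat":(H<20)&(S>80)}[n]
    k=np.zeros_like(m); k[b[1]:b[3],b[0]:b[2]]=1; m&=k
    P=pts(im,m); z=P[:,2]
    print(n,c,m.sum(),"z pct",np.percentile(z,[5,50,95,99]).round(3),"med xy",np.median(P[:,:2],0).round(3))
    cs,_=cv2.findContours(m.astype(np.uint8),0,1); q=max(cs,key=cv2.contourArea)
    if n!="mat":
      (u,v),ax,a=cv2.fitEllipse(cv2.convexHull(q)); print("  ellipse",u,v,ax,onz(im,u,v,.0725).round(4))
      t=P[(z>.068)&(z<.08)]; print("  flange pts",len(t),t.min(0).round(3),t.max(0).round(3))
      f=P[z>.085]; 
      if len(f)>3:
        w,E=np.linalg.eigh(np.cov(f[:,:2].T)); c0=f.mean(0); s=(f[:,:2]-c0[:2])@E; print("  fin",len(f),c0.round(4),"axis",E[:,1].round(3),np.ptp(s,0).round(3),f[:,2].max().round(3))
    else:
      r=cv2.minAreaRect(q); print("  rect",r,onz(im,*r[0],.012).round(4),[onz(im,*p,.012)[:2].round(3) for p in cv2.boxPoints(r)])
im=ims[0]
for n,b in (("vise",(175,205,292,275)),("drawer",(475,175,605,282)),("fixture",(345,295,458,436))):
  k=np.zeros((480,640),bool);k[b[1]:b[3],b[0]:b[2]]=1;P=pts(im,k);P=P[P[:,2]>.02];print(n,P.min(0).round(3),P.max(0).round(3))
```

```text
blue top 2576 z pct [0.073 0.075 0.079 0.101] med xy [0.553 0.051]
  ellipse 340.2540588378906 204.17706298828125 (57.05018615722656, 57.13950729370117) [0.5536 0.0507 0.0725]
  flange pts 2437 [0.51  0.007 0.07 ] [0.597 0.094 0.08 ]
  fin 114 [0.5256 0.0408 0.0982] axis [-0.95  -0.312] [0.009 0.025] 0.104
blue scene 1276 z pct [0.074 0.076 0.078 0.101] med xy [0.556 0.055]
  ellipse 266.0812683105469 229.81312561035156 (36.08356857299805, 51.012325286865234) [0.5519 0.0473 0.0725]
  flange pts 1222 [0.511 0.006 0.072] [0.597 0.095 0.08 ]
  fin 37 [0.5261 0.0418 0.1   ] axis [-0.964 -0.266] [0.008 0.02 ] 0.102
orange top 2579 z pct [0.072 0.075 0.083 0.101] med xy [ 0.537 -0.09 ]
  ellipse 432.6780090332031 217.13735961914062 (56.76636505126953, 57.7751579284668) [ 0.5373 -0.0899  0.0725]
  flange pts 2402 [ 0.495 -0.133  0.069] [ 0.581 -0.047  0.08 ]
  fin 127 [ 0.5096 -0.0968  0.0975] axis [-0.97  -0.242] [0.01  0.024] 0.104
orange scene 959 z pct [0.074 0.076 0.079 0.101] med xy [ 0.541 -0.085]
  ellipse 271.248291015625 178.31846618652344 (30.782913208007812, 46.646488189697266) 
[... 189 characters left out ...]
9 0.012 0.015 0.016] med xy [0.387 0.255]
  rect ((207.5311279296875, 312.001953125), (86.8929672241211, 87.39197540283203), 3.5763344764709473) [0.3876 0.2552 0.012 ] [array([0.321, 0.326]), array([0.46 , 0.324]), array([0.454, 0.184]), array([0.317, 0.188])]
mat scene 6242 z pct [0.01  0.013 0.015 0.016] med xy [0.39  0.263]
  rect ((375.9344787597656, 340.7786865234375), (75.59734344482422, 88.99663543701172), 84.80557250976562) [0.3857 0.2604 0.012 ] [array([0.455, 0.185]), array([0.299, 0.184]), array([0.322, 0.33 ]), array([0.462, 0.328])]
vise [0.459 0.134 0.02 ] [0.542 0.304 0.093]
drawer [ 0.446 -0.389  0.02 ] [ 0.62  -0.157  0.112]
fixture [ 0.207 -0.133  0.02 ] [0.419 0.032 0.149]
```

send_rows --xyz '[[0.0196,-0.0259,0],[0.0196,-0.0259,0],[0.0196,-0.0259,0],[0.0196,-0.0259,0],[0.0196,-0.0259,0],[0.0196,-0.0259,0],[0.0196,-0.0259,0],[0.0196,-0.0259,0],[0.0196,-0.0259,0],[0.0196,-0.0259,0]]' --delta_rot '[[0,0,1.58],[0,0,1.58],[0,0,1.58],[0,0,1.58],[0,0,1.58],[0,0,1.58],[0,0,1.58],[0,0,1.58],[0,0,1.58],[0,0,1.58]]' --gripper 0.045 --force 40

```text
clock: 1.1
position: [0.3301, 0.299, 0.231]
ee_rot: [-0.0, -0.021, 1.0, -0.0]
contact_force: [-0.3, 0.1, 0.3]
width: 0.0449
gripper_force: 0.0
```

send_rows --xyz '[[0.0196,-0.0259,0],[0.0196,-0.0259,0],[0.0196,-0.0259,0],[0.0196,-0.0259,0],[0.0196,-0.0259,0],[0.0196,-0.0259,0],[0.0196,-0.0259,0],[0.0196,-0.0259,0],[0.0196,-0.0259,0],[0.0196,-0.0259,0],[0,0,0],[0,0,0]]' --delta_rot '[[0,0,1.58],[0,0,1.58],[0,0,1.58],[0,0,1.58],[0,0,1.58],[0,0,1.58],[0,0,1.58],[0,0,1.58],[0,0,1.58],[0,0,1.58],[0,0,0],[0,0,0]]'

```text
clock: 2.3
position: [0.5255, 0.0409, 0.2306]
ee_rot: [-0.001, -0.157, 0.988, 0.001]
contact_force: [-0.3, 0.3, 1.4]
width: 0.0449
gripper_force: 0.0
```

Run:
```python
from h import *
from scipy.spatial.transform import Rotation as R
s=readout.get_state(); q=s["ee_rot"]; print(s["clock"],s["position"],s["qpos"].round(2),s["width"],s["contact_force"])
print(R.from_quat([q[1],q[2],q[3],q[0]]).as_matrix().round(3))
im=viewer.get_image("wrist"); pickle.dump(im,open("w.pkl","wb")); save("w.png",im)
H,S,V=cv2.split(cv2.cvtColor(im["color"],cv2.COLOR_RGB2HSV)); m=(H>105)&(H<128)&(S>150)
P=pts(im,m); P=P[(abs(P[:,0]-.55)<.06)&(abs(P[:,1]-.05)<.06)]
z=P[:,2]; print(np.percentile(z,[5,50,95,99]))
f=P[(z>.095)&(z<.106)]; c0=f.mean(0)
r=cv2.minAreaRect((f[:,:2]*1000).astype(np.float32)); print("fin top",len(f),c0.round(4),f[:,2].max(),r)
t=P[(z>.07)&(z<.08)]; (x,y),rad=cv2.minEnclosingCircle((t[:,:2]*1000).astype(np.float32)); print("flange",len(t),x,y,rad)
print("yaw",np.degrees(np.arctan2(y/1000-r[0][1]/1000,x/1000-r[0][0]/1000)))
```

```text
2.3 [0.52548595 0.04091843 0.23062321] [-0.05  0.21  1.6   0.    1.33 -1.94] 0.04491085323255819 [-0.30304424  0.2800278   1.42372077]
[[-0.951 -0.31  -0.002]
 [-0.31   0.951  0.001]
 [ 0.002  0.001 -1.   ]]
[0.07303946 0.074345   0.30473378 0.3202116 ]
fin top 276 [0.5255 0.0415 0.0986] 0.1007793975273269 ((526.602783203125, 41.6685905456543), (24.26040267944336, 8.410419464111328), 18.346498489379883)
flange 6195 553.2777709960938 51.474185943603516 44.567665100097656
yaw 20.18318154036779
```

View pics/w.png

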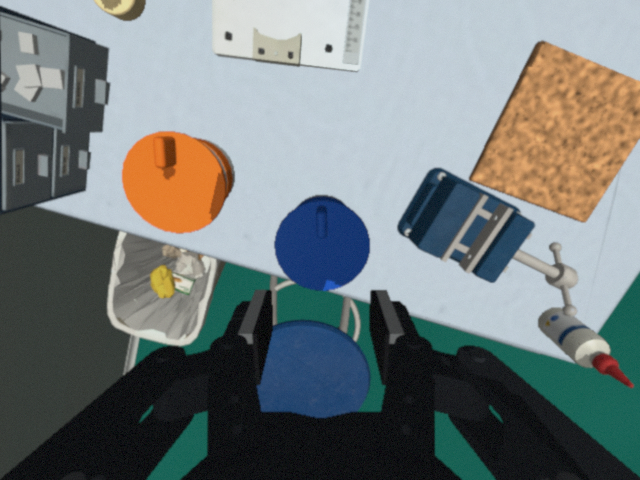

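The wrist view shows the blue lid at (322,243) with its fin at (321,222), and the tool yaw matches the fin. The way down is clear, with the orange lid at (178,182) and the vise at (465,225) off to the sides.

send_rows --xyz '[[0.001,0.0007,-0.02],[0,0,-0.02],[0,0,-0.02],[0,0,-0.02],[0,0,-0.02],[0,0,-0.015],[0,0,-0.01],[0,0,-0.01],[0,0,-0.008],[0,0,-0.007],[0,0,0],[0,0,0]]' --delta_rot '[[0,0,0],[0,0,0],[0,0,0],[0,0,0],[0,0,0],[0,0,0],[0,0,0],[0,0,0],[0,0,0],[0,0,0],[0,0,0],[0,0,0]]'

```text
clock: 3.55
position: [0.527, 0.0419, 0.0815]
ee_rot: [0.0, -0.158, 0.987, 0.0]
contact_force: [0.1, -0.4, 0.4]
width: 0.0453
gripper_force: 0.0
```

send_rows --xyz '[[0,0,0],[0,0,0],[0,0,0],[0,0,0],[0,0,0],[0,0,0],[0,0,0],[0,0,0]]' --delta_rot '[[0,0,0],[0,0,0],[0,0,0],[0,0,0],[0,0,0],[0,0,0],[0,0,0],[0,0,0]]' --gripper 0.0 --force 40

```text
clock: 4.35
position: [0.5272, 0.0419, 0.0818]
ee_rot: [0.0, -0.158, 0.987, -0.0]
contact_force: [-0.2, -0.1, 5.0]
width: 0.0081
gripper_force: 40.5
```

send_rows --xyz '[[0.0004,0.0001,0.0024],[0.0005,0.0002,0.0024],[0.0006,0.0002,0.0024],[0.0007,0.0002,0.0024],[0.0008,0.0002,0.0023],[0.0008,0.0003,0.0023],[0,0,0],[0,0,0],[0,0,0],[0,0,0]]' --delta_rot '[[-0.63,1.9,0],[-0.63,1.9,0],[-0.63,1.9,0],[-0.63,1.9,0],[-0.63,1.9,0],[-0.63,1.9,0],[0,0,0],[0,0,0],[0,0,0],[0,0,0]]'

```text
clock: 5.35
position: [0.5308, 0.0432, 0.0955]
ee_rot: [-0.103, -0.157, 0.982, -0.017]
contact_force: [1.7, 1.7, 2.1]
width: 0.0081
gripper_force: 40.1
```

Run:
```python
from h import *
im=viewer.get_image("scene"); save("s2.png",{"color":cv2.resize(im["color"][130:330,180:440],(780,600))})
w=viewer.get_image("wrist"); H,S,V=cv2.split(cv2.cvtColor(w["color"],cv2.COLOR_RGB2HSV)); 
for n,im in(("wrist",w),("scene",im)):
  H,S,V=cv2.split(cv2.cvtColor(im["color"],cv2.COLOR_RGB2HSV)); m=(H>105)&(H<128)&(S>150)
  P=pts(im,m); P=P[(abs(P[:,0]-.553)<.05)&(abs(P[:,1]-.051)<.05)&(P[:,2]>.065)&(P[:,2]<.1)]
  d=(P[:,:2]-[.553,.051])@[.949,.314]; l=(P[:,:2]-[.553,.051])@[-.314,.949]; k=(abs(l)>.008)
  for i in range(5):
    c=np.polyfit(d[k],P[k,2],1); k&=abs(np.polyval(c,d)-P[:,2])<.003
  print(n,k.sum(),"tilt deg",np.degrees(np.arctan(c[0])),"z at centre",c[1],d[k].min(),d[k].max())
```

```text
wrist 5862 tilt deg -11.570542343031045 z at centre 0.08305946583558198 -0.04100637757919049 0.04408426256856834
scene 617 tilt deg -11.649441684419955 z at centre 0.08457837470893541 -0.038758001650271934 0.04353785499958942
```

View pics/s2.png

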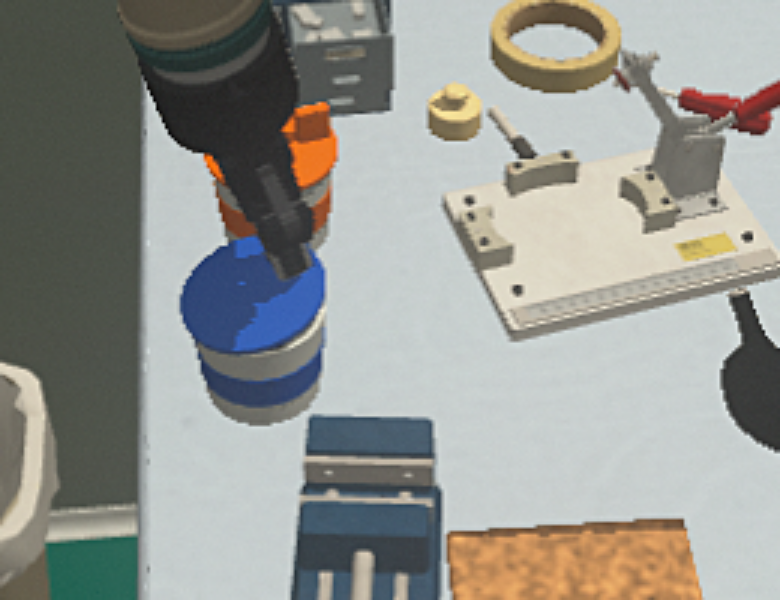

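The lid is tipped by about 11.6° and its far edge is still on the rim. In this crop the lid is at (255,295) and the tub hasn't moved. Next I lift it.

send_rows --xyz '[[0,0,0.005],[0,0,0.01],[0,0,0.015],[0,0,0.02],[0,0,0.02],[0,0,0.02],[0,0,0.01],[0,0,0],[0,0,0]]' --delta_rot '[[0,0,0],[0,0,0],[0,0,0],[0,0,0],[0,0,0],[0,0,0],[0,0,0],[0,0,0],[0,0,0]]'

```text
clock: 6.35
position: [0.5301, 0.0432, 0.1951]
ee_rot: [-0.104, -0.157, 0.982, -0.017]
contact_force: [0.8, 0.8, -0.7]
width: 0.0081
gripper_force: 39.8
```

send_rows --xyz '[[-0.0142,0.017,0],[-0.0142,0.017,0],[-0.0142,0.017,0],[-0.0142,0.017,0],[-0.0142,0.017,0],[-0.0142,0.017,0],[-0.0142,0.017,0],[-0.0142,0.017,0],[-0.0142,0.017,0],[-0.0142,0.017,0],[-0.0142,0.017,0],[-0.0142,0.017,0]]' --delta_rot '[[0.315,-0.95,0],[0.315,-0.95,0],[0.315,-0.95,0],[0.315,-0.95,0],[0.315,-0.95,0],[0.315,-0.95,0],[0.315,-0.95,0],[0.315,-0.95,0],[0.315,-0.95,0],[0.315,-0.95,0],[0.315,-0.95,0],[0.315,-0.95,0]]'

```text
clock: 7.55
position: [0.3586, 0.2472, 0.1943]
ee_rot: [-0.001, -0.158, 0.988, -0.0]
contact_force: [0.3, 0.3, -1.2]
width: 0.0079
gripper_force: 39.7
```

send_rows --xyz '[[0,0,-0.02],[0,0,-0.02],[0,0,-0.02],[0,0,-0.02],[0,0,-0.02],[0,0,-0.015],[0,0,-0.01],[0,0,-0.005],[0,0,0],[0,0,0],[0,0,0]]' --delta_rot '[[0,0,0],[0,0,0],[0,0,0],[0,0,0],[0,0,0],[0,0,0],[0,0,0],[0,0,0],[0,0,0],[0,0,0],[0,0,0]]'

```text
clock: 8.65
position: [0.3607, 0.2474, 0.0661]
ee_rot: [0.001, -0.158, 0.987, 0.0]
contact_force: [0.6, -0.6, -1.0]
width: 0.0075
gripper_force: 39.7
```

```bash
cat > lid.py <<'E'
from h import *
def lid(tag,x0=.387,y0=.256):
  for n in("top","wrist","scene"):
    im=viewer.get_image(n); save(tag+n+".png",im)
    H,S,V=cv2.split(cv2.cvtColor(im["color"],cv2.COLOR_RGB2HSV)); m=(H>105)&(H<128)&(S>150)
    P=pts(im,m); P=P[(abs(P[:,0]-x0)<.065)&(abs(P[:,1]-y0)<.065)&(P[:,2]>.012)&(P[:,2]<.15)]
    if len(P)<50: print(n,len(P)); continue
    k=abs(P[:,2]-np.median(P[:,2]))<.012
    for i in range(6):
      A=np.c_[P[:,:2]-[x0,y0],np.ones(len(P))]; c=np.linalg.lstsq(A[k],P[k,2],rcond=None)[0]; k=abs(A@c-P[:,2])<.0025
    (x,y),r=cv2.minEnclosingCircle((P[k,:2]*1000).astype(np.float32))
    print(n,k.sum(),"slopes deg",np.degrees(c[:2]).round(2),"top z",c[2].round(4),"circle",round(x,1),round(y,1),round(r,1))
E
python3 - <<'E'
from lid import *
s=readout.get_state(); print(s["position"],s["ee_rot"],s["contact_force"])
lid("p")
E
```

```text
[0.36071701 0.24739571 0.06612783] [ 7.05420593e-04 -1.57702292e-01  9.87486420e-01  2.44889253e-04] [ 0.57898854 -0.62988461 -0.95538815]
top 518 slopes deg [ 0.4  -0.91] top z 0.0591 circle 391.8 244.8 41.8
wrist 8070 slopes deg [ 0.05 -0.06] top z 0.0585 circle 386.5 256.2 44.4
scene 510 slopes deg [0.42 0.19] top z 0.06 circle 388.3 254.9 45.2
```

View pics/pscene.png

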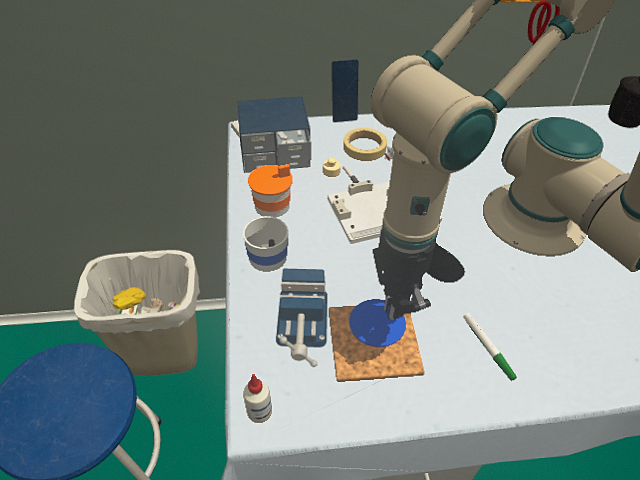

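The open tub is at (266,245) and hasn't moved. The lid hangs level over the mat at (378,322), with its centre within 1 mm of the mat's middle. Its flange top is at about 0.059 m and has to come down to 0.022 m, so I lower it 37 mm.

send_rows --xyz '[[0,0,-0.01],[0,0,-0.01],[0,0,-0.006],[0,0,-0.004],[0,0,-0.002],[0,0,-0.002],[0,0,-0.001],[0,0,-0.001],[0,0,0],[0,0,0],[0,0,0]]' --delta_rot '[[0,0,0],[0,0,0],[0,0,0],[0,0,0],[0,0,0],[0,0,0],[0,0,0],[0,0,0],[0,0,0],[0,0,0],[0,0,0]]'

```text
clock: 9.9
position: [0.3603, 0.2472, 0.0297]
ee_rot: [0.0, -0.158, 0.987, 0.0]
contact_force: [-0.3, -0.4, -1.4]
width: 0.0081
gripper_force: 39.7
```

Run:
```python
from lid import *
lid("q"); print(readout.get_state()["contact_force"])
```

```text
top 417 slopes deg [-0.45 -0.  ] top z 0.0233 circle 391.6 242.9 41.0
wrist 8105 slopes deg [-0.   -0.07] top z 0.0219 circle 386.6 255.4 44.8
scene 443 slopes deg [-0.14  0.49] top z 0.0237 circle 387.7 255.0 45.0
[-0.43082462 -0.55754806  0.50813105]
```

send_rows --xyz '[[0,0,-0.0007],[0,0,-0.0007],[0,0,0],[0,0,0]]' --delta_rot '[[0,0,0],[0,0,0],[0,0,0],[0,0,0]]'

```text
clock: 10.45
position: [0.3603, 0.2472, 0.0288]
ee_rot: [0.0, -0.158, 0.987, 0.0]
contact_force: [-2.3, -0.9, 6.5]
width: 0.0078
gripper_force: 40.8
```

Contact shows as 6.5 N upward, so the lid is on the mat. Now I release and withdraw straight up.

send_rows --xyz '[[0,0,0],[0,0,0],[0,0,0],[0,0,0],[0,0,0],[0,0,0]]' --delta_rot '[[0,0,0],[0,0,0],[0,0,0],[0,0,0],[0,0,0],[0,0,0]]' --gripper 0.04

```text
clock: 11.05
position: [0.3602, 0.2472, 0.0281]
ee_rot: [-0.0, -0.158, 0.987, 0.0]
contact_force: [-1.5, 0.1, 0.1]
width: 0.0399
gripper_force: 0.0
```

send_rows --xyz '[[0,0,0.005],[0,0,0.015],[0,0,0.02],[0,0,0.02],[0,0,0.02],[0,0,0.02],[0,0,0.02],[0,0,0.02],[0,0,0.01],[0,0,0],[0,0,0],[0,0,0]]' --delta_rot '[[0,0,0],[0,0,0],[0,0,0],[0,0,0],[0,0,0],[0,0,0],[0,0,0],[0,0,0],[0,0,0],[0,0,0],[0,0,0],[0,0,0]]'

```text
clock: 12.25
position: [0.3594, 0.2468, 0.1771]
ee_rot: [-0.001, -0.158, 0.987, -0.0]
contact_force: [0.1, -0.1, 0.4]
width: 0.0403
gripper_force: 0.0
```

Run:
```python
from lid import *
lid("r"); print(readout.get_state()["contact_force"])
```

```text
top 916 slopes deg [-0.2  -0.11] top z 0.0224 circle 388.3 254.1 43.8
wrist 6277 slopes deg [ 0.01 -0.05] top z 0.0212 circle 386.9 255.5 44.3
scene 1666 slopes deg [-0.11  0.56] top z 0.0228 circle 387.7 254.8 44.8
[ 0.06800267 -0.50272428  0.40071602]
```

View pics/rscene.png

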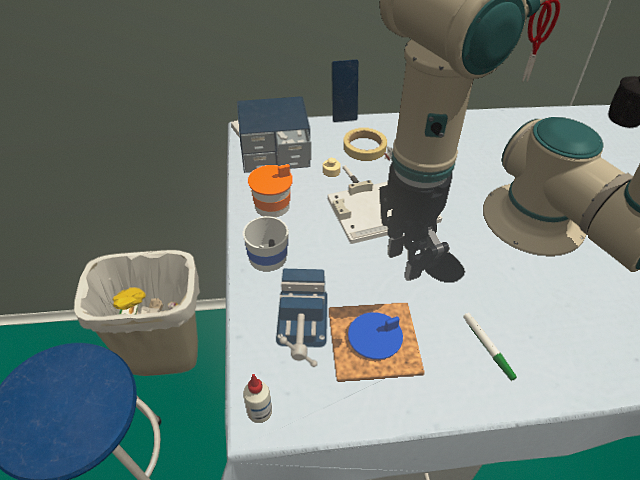

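The lid lies flat and right way up in the middle of the mat at (376,335). The blue tub at (266,245) and the orange lid at (271,180) are unmoved, and the gripper is clear.

```bash
python3 -c "from rig import order; print(order.sign_off())"
```

```text
the job is handed in; nothing more can be done
None
```

The job is handed in (no verdict was returned): the blue lid was tipped about 11.6° on the rim, lifted off and laid flat, right way up, about 1 mm from the measured middle of the mat, with both tubs and the orange lid unmoved in the last camera picture.

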